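Hang the hook-on basket in the wash pan

TASK

Pick up the small steel basket that has a bent lip at the top of one side, and hook its lip over the rim of the round black wash pan so that the basket hangs inside the pan, anywhere along the rim. Lower it onto the rim in the gripper rather than dropping it, then let go; leave the plain steel tin without a lip where it stands.

Things in the scene. Friction and masses are not known exactly. Their poses are not given: they have to be found in the camera images.
- basket: Loose open slotted steel cup on the bench, upright, 0.2 kg: 60 (x) x 44 (y) x 80 mm, wall 3; grip the flat sides y = +-22. Origin: centre of underside, z up. On its -x side the back sheet (outer face x = -30, 40 wide) rises and bends out and down as a lip: underside of bend z = 95, top 99; slot under it x = -30 to -54, flaring to a mouth x = -30 to -65 at z = 74; outermost x = -69.
- basket_hook (a point): The point under the middle of the basket's bent lip, to be brought over the pan's wall: at x = -48, y = 0, z = 95 mm in the basket's frame.
- pan: Round black open wash pan, fixed to the bench: outside diameter 320 mm, height 120 mm, plain upright wall 4 mm thick, floor 5 mm. Origin: centre of its underside; z up. A flat brush up to 18 mm thick, about 140 mm long, lies in the middle of its floor, not needed; a hung basket clears it.
- tin: Loose plain open sheet-steel tin with the same slots, 60 x 44 x 80 mm, without any lip; not to be used. Origin: centre of its underside; z up.

How it is judged:
On the way:
1. the gripper, still holding the basket, has lowered it until the underside of the bend is less than 20 mm above the pan's rim, over the wall (within 20 mm), with the cup inside the pan (contact force between the fingers and basket above 0.3 N and z of basket_hook in the frame of pan between 0.11 and 0.14 m and horizontal distance between basket_hook and pan between 0.138 and 0.178 m and horizontal distance between basket and pan below 0.14 m), for 0.05 s.
At the end, for the whole second after the job is handed in: The basket, released and at rest, hangs on the pan: point under the bend at rim height (within 12 mm) and over the wall (within 20 mm), cup centre less than 140 mm from the pan's centre, upright within 23 degrees; the plain tin is within 30 mm of its start (z of basket_hook in the frame of pan between 0.108 and 0.132 m and horizontal distance between basket_hook and pan between 0.138 and 0.178 m and horizontal distance between basket and pan below 0.14 m and angle between basket's own z axis and vertical below 0.4 rad and contact force between basket and pan above 0.3 N and linear speed of basket below 0.03 m/s and distance of tin from where it was at the start of the episode below 0.03 m); the robot touches nothing.
It fails at once if the plain tin is moved by more than 30 mm (distance of tin from where it was at the start of the episode above 0.03 m).
It also fails if it takes over 48 s, if anything falls off the work surface, if the arm or the gripper's body presses on something with over 40 N, if the wrist force passes 120 N, or if a joint passes its speed limit or range.

ROBOT

A 7-joint arm with a two-finger parallel gripper is mounted at the origin on the work surface. World frame = base frame: x ahead of the robot, y to its left, z up, the work surface at z = 0. Lengths are in m, angles in rad, forces in N, time in s.
With the tool pointing down it reaches from about 0.425 to 0.925 m from the base axis. Payload 6.8 kg.
Tool frame: the origin (TCP) lies at the very end of the fingers, on their centre line; the grasp point (between the pads) lies 19 mm behind it; z points along the fingers, y is the line along which they close (so a half turn about z gives the same grasp; the last joint's range is limited). The gripper opens to 85 mm and grips with 20 to 120 N. Pads are 22 mm wide; open, the fingers measure 114 mm over their backs; the gripper's body (76 mm by 85 mm) begins 54 mm behind the grasp point. The pads swing forward as they close: fully open they stand 13 mm farther back than shut.
Start: joints at [-1.38, 0.477, 0.022, 1.555, -0.011, 1.109, -0.083], TCP at [0.199, 0.645, 0.231] pointing down, gripper open.
Joint ranges: [-2.96, 2.96], [-0.34, 2.1], [-1.41, 1.46], [0.24, 2.44], [-1.37, 4.51], [0.17, 1.92], [-2.96, 2.96]. Speed limits (rad/s): [2.39, 2.39, 3.14, 3.14, 3.14, 3.14, 3.14].

INTERFACE

Orientations are given as a unit quaternion [w, x, y, z].
In Python, from station import bot gives the robot as it stands.
- The arm moves only by the tool jog_arm, called in YAML: its name, and indented under it one key for each argument. Schema: {"type":"object","properties":{"ticks":{"type":"array","items":{"type":"object","properties":{"x":{"type":"number"},"y":{"type":"number"},"z":{"type":"number"},"rz":{"type":"number"},"jaw":{"type":"number"}},"additionalProperties":false,"required":["jaw"]},"minItems":1,"maxItems":20},"grip_force":{"type":"number"},"only":{"type":"string"},"quiet":{"type":"boolean"},"lines":{"type":"string"}},"required":["ticks"],"additionalProperties":false}. ticks is a list of rows, 1 to 20 of them, each an object with the fields x, y, z (the shift in normalised numbers (1 is 0.2 m)), rz (a turn about the tool's z in parts of the range, where 1.0 means 180 degrees), jaw (the opening from 0.0 (shut) to 1.0 (fully open)); a field left out counts as zero (the opening has to be given); each row shifts and turns the commanded pose from where the row before left it, along the tool's axes as they then stand; what a row does not reach is not made up. A row lasts 1/10 s, in which the tool goes at most 0.05 m and 0.15 rad, less where a joint would pass 70% of its speed; a pose out of reach is approached as far as the arm can. The fingers move at their own pace and stop on an object; grip_force is the grip in N (left out, the last holds). Time passes only in rows, so rows that do not move let the fingers close. The tool returns the time, the measured TCP pose, the force, the opening and the grip force at its end. only (a regular expression) keeps the lines of the reply that match it, lines (a string "A,B") keeps lines A to B, and quiet returns only ok. A shift or turn number past 1, either way, is cut back to 1. Input that does not fit is refused with a message, and nothing moves.
- bot.get_obs(): the state, without advancing time (a new reading comes with each control period).
- bot.read_camera(name): name is "side" or "top" or "wrist"; returns the picture (480x640x3 uint8, blue, green, red); there is no depth.
- bot.camera_info(name): a dict with "vertical_fov" (degrees; the focal length in pixels is half the picture's height over the tangent of half this angle, whatever the lens; pixels are square), "cx", "cy" (the principal point, pixels), "k1" (the pictures are not rectified: a ray, as slopes to the right and down, at radius r is drawn at 1 + k1 r^2 times it, then the intrinsics apply), "view" (4x4, takes a point from world to camera coordinates); the wrist camera has in their place "hand_eye" (4x4, takes a point from camera to tool coordinates, whose origin is the TCP and whose axes are the flange's). Camera axes: x right, y up, looking along -z (the intrinsics and any distortion apply to the point x, -y, -z); pixel columns grow to the right and rows downward; lengths in m; the calibration is good to about 2 mm. A picture is of the moment at which its call begins: read the wrist's pose just before it. camera_info takes no time and is no camera call.
- bot.hand_in(): hands the job in; it is judged then, once.
The state is a dict: "t": time; "q": joint angles; "joint_vel": joint speeds; "joint_torque": joint torques, N m; "eef_pos": TCP position; "tool_rot": TCP orientation; "contact_force": force on the tool from outside, world axes, zero at the start; "torque": the same for the moment, N m; "gripper_width": opening from 0.0 (shut) to 1.0 (fully open); "grasp_force": force on a finger pad.
Only numpy, scipy, OpenCV 4.12 (cv2) and the standard library are available. Lean on these libraries where they do the work, as an engineer would, in place of code of your own. Each camera call takes 0.05 s, during which the arm holds its last target. There are 200 camera calls.

## Working session

There is one attempt and no reset: what is moved stays moved. The work goes in short steps, Python scripts to look and compute and a tool call to move; the robot and the scene stay as the last step left them, time stands still between calls to the robot, and variables do not carry over. Pictures are saved under pics/ and viewed, at most 10 in all, crops included, and the job is handed in when it is done.

```bash
ls; mkdir -p pics; python3 - <<'E'
from station import bot
import cv2, numpy as np
for n in ["side","top"]:
    cv2.imwrite(f"pics/{n}0.png",bot.read_camera(n)); i=bot.camera_info(n); print(n,{k:(np.round(v,4).tolist()) for k,v in i.items() if k!='name'})
o=bot.get_obs();print(o['t'],o['eef_pos'],o['tool_rot'],o['gripper_width'])
print(bot.camera_info("wrist"))
E
```

```text
pics
station.py
side {'vertical_fov': 57.4725, 'cx': 322.2316, 'cy': 233.6614, 'k1': -0.0568, 'view': [[0.905, -0.4252, 0.0146, -0.4507], [0.2189, 0.4947, 0.8411, -0.2339], [-0.3649, -0.7579, 0.5407, -0.5415], [0.0, 0.0, 0.0, 1.0]]}
top {'vertical_fov': 55.4909, 'cx': 313.1224, 'cy': 237.9105, 'k1': 0.0222, 'view': [[0.0154, -0.9999, -0.0013, 0.0314], [0.9958, 0.0152, 0.0903, -0.5192], [-0.0903, -0.0027, 0.9959, -0.8279], [0.0, 0.0, 0.0, 1.0]]}
0.1 [0.19854726 0.64459838 0.23042924] [-6.08488337e-05  1.48824867e-01  9.88863246e-01 -7.97968291e-04] 0.997926465677966
{'vertical_fov': 71.60442227118581, 'cx': 316.0056318501409, 'cy': 238.52219598485655, 'k1': -0.0026392803749077263, 'hand_eye': array([[ 1.58878223e-04,  9.64046803e-01,  2.65732452e-01,
         6.76688355e-02],
       [ 9.99999987e-01, -1.61054674e-04, -1.36000596e-05,
         2.66855609e-04],
       [ 2.96863595e-05,  2.65732451e-01, -9.64046816e-01,
        -1.41891595e-01],
       [ 0.00000000e+00,  0.00000000e+00,  0.00000000e+00,
         1.00000000e+00]])}
```

View pics/side0.png

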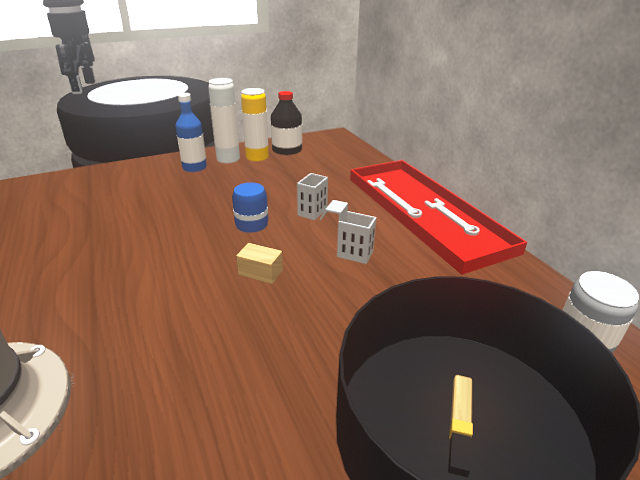

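View pics/top0.png

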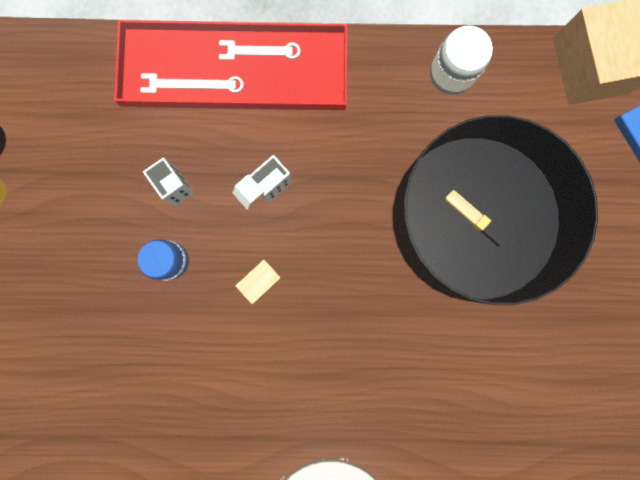

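Top view: tin at (168,180), lipped basket at (265,180) with its lip pointing lower left (245,192). The pan is centred near (497,208). Side view: basket at (357,237) with its lip at (337,207), tin at (313,197). Next I'll zoom in for corners.

```bash
python3 - <<'E'
import cv2, numpy as np
a=cv2.imread("pics/top0.png")[135:215,225:305]; b=cv2.imread("pics/side0.png")[195:270,315:390]
a=cv2.resize(a,(400,400),interpolation=cv2.INTER_CUBIC); b=cv2.resize(b,(400,400),interpolation=cv2.INTER_CUBIC)
cv2.imwrite("pics/crop.png",np.hstack([a,b]))
E
```

```text
(no output)
```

View pics/crop.png

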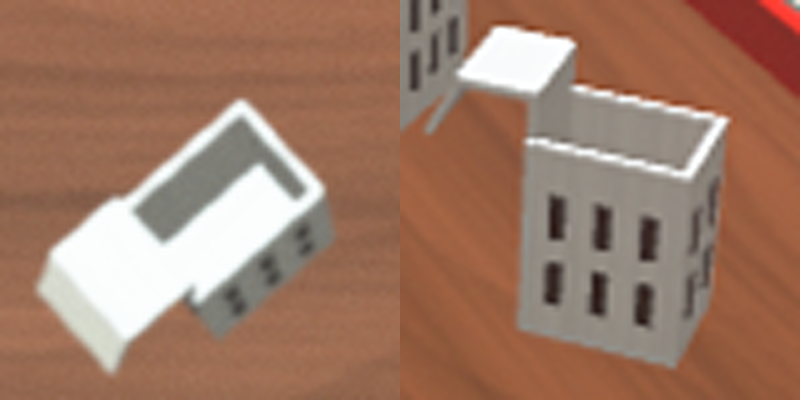

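Rim corners A(+30,+22), B(+30,−22) and C(−30,−22) show in both views, along with the lower B and C. I'll triangulate those and fit the pan rim from its silhouettes.

```bash
cat > h.py <<'E'
import numpy as np, cv2
from scipy.optimize import least_squares
from station import bot
from scipy.spatial.transform import Rotation as R
def proj(n,P,view=None):
    i=bot.camera_info(n); f=240/np.tan(np.radians(i['vertical_fov'])/2)
    V=np.array(i['view']) if view is None else view
    P=np.atleast_2d(P)@V[:3,:3].T+V[:3,3]
    s=np.c_[P[:,0],-P[:,1]]/-P[:,2:]
    s=s*(1+i['k1']*(s**2).sum(1,keepdims=True))
    return s*f+[i['cx'],i['cy']]
def wview(pos,quat):
    T=np.eye(4);T[:3,:3]=R.from_quat(quat,scalar_first=True).as_matrix();T[:3,3]=pos
    return np.linalg.inv(T@bot.camera_info('wrist')['hand_eye'])
def box(p,L): # x,y,z,yaw
    return R.from_euler('z',p[3]).apply(np.array(L,float)/1000)+p[:3]
E
python3 - <<'E'
from h import *
t=lambda l:np.array(l)/5+[225,135]-0.4
s=lambda l:np.array(l)*75/400+[315,195]-0.4
L=[[30,22,80],[30,-22,80],[-30,-22,80],[30,-22,0],[-30,-22,0]]
T=t([[241,100],[324,188],[193,303],[335,240],[220,338]]); S=s([[327,118],[290,180],[127,140],[277,366],[118,328]])
for a,b in zip(T,S):
    r=least_squares(lambda P:np.r_[proj('top',P)[0]-a,proj('side',P)[0]-b],[.75,.05,.05]);print(r.x.round(4),r.fun.round(1))
r=least_squares(lambda p:np.r_[proj('top',box(p,L))-T,proj('side',box(p,L))-S].ravel(),[.75,.05,0,-.8]);print('basket',r.x.round(4),r.fun.round(1))
p=r.x; print('hook',box(p,[[-48,0,95]]),'lip crease',proj('top',box(p,[[-56,20,99],[-56,-20,99]])), t([[50,258],[122,340]]))
a=cv2.imread('pics/top0.png').max(2);b=cv2.imread('pics/side0.png').max(2)
pt=[]
for v in range(150,270,6):
    row=a[v,500:]; d=np.where(row<55)[0]; k=d[-1]+500
    if k<600: pt.append((k+.5,v))
for u in range(505,580,6):
    col=b'';c=np.where(a[95:330,u]<55)[0]; pt.append((u,95+c[0]-.5))
ps=[]
for u in range(365,560,8):
    c=np.where(b[255:,u]<55)[0]; ps.append((u,255+c[0]-.5))
print(pt[::6],ps[::6])
th=np.linspace(0,2*np.pi,720)
def res(q):
    C=np.c_[q[0]+.16*np.cos(th),q[1]+.16*np.sin(th),0*th+q[2]]
    from scipy.spatial import cKDTree
    return np.r_[cKDTree(proj('top',C)).query(pt)[0],cKDTree(proj('side',C)).query(ps)[0]]
r=least_squares(res,[.62,-.2,.12],loss='soft_l1',diff_step=1e-4);print('pan',r.x.round(4),res(r.x).round(1))
E
```

```text
[0.6615 0.1129 0.0776] [ 0.1 -0.2 -0.2  0. ]
[0.6298 0.0831 0.0768] [-0.1  0.2  0.2 -0. ]
[0.5888 0.1279 0.0778] [ 0.2 -0.5 -0.6  0.1]
[ 0.629   0.0824 -0.0013] [ 0.2 -0.5 -0.5  0.1]
[ 0.5889  0.1266 -0.0017] [-0.   0.1  0.1 -0. ]
basket [ 0.6253  0.12   -0.0023 -0.8294] [ 0.2 -0.4 -0.   0.3  0.6 -0.5 -0.1 -0.5 -0.3  0.2  0.  -0.1  0.  -0.4
 -0.4  0.2 -0.6  0.3 -0.1  0.1]
hook [[0.5929038  0.15537942 0.09274474]] lip crease [[235.15452495 184.56191002]
 [250.38194729 201.74733245]] [[234.6 186.2]
 [249.  202.6]]
[(np.float64(570.5), 150), (np.float64(591.5), 186), (np.float64(594.5), 222), (np.float64(583.5), 258), (529, np.float64(121.5)), (565, np.float64(143.5))] [(365, np.float64(306.5)), (413, np.float64(281.5)), (461, np.float64(289.5)), (509, np.float64(287.5)), (557, np.float64(309.5))]
pan [ 0.5651 -0.2706  0.1104] [0.3 0.6 0.4 0.3 0.3 0.6 0.5 0.1 0.8 0.2 0.5 0.5 0.4 0.4 0.3 0.5 0.7 0.2
 0.3 1.1 0.5 0.7 0.5 0.9 0.  0.6 0.7 0.4 0.5 0.3 0.4 0.4 0.4 0.9 0.6 0.3
 0.8 0.7 1.  1.1 0.6 1.4 5.  6.3 8.1 9.6 7.7 6.6 4.1 2.3 1.7 2.1 1.9 2.
 2.4 2.2 2.4 2. ]
```

```bash
python3 - <<'E'
from h import *
from scipy.spatial import cKDTree
def neutral(f): 
    m=cv2.imread(f).astype(int); return (m[:,:,2]-m[:,:,0])<22
a=neutral('pics/top0.png');b=neutral('pics/side0.png')
a&=cv2.imread('pics/top0.png').max(2)<130; b&=cv2.imread('pics/side0.png').max(2)<130
pt=[(500+np.where(a[v,500:600])[0][-1]+.5,v) for v in range(170,270,5)]+[(u,100+np.where(a[100:300,u])[0][0]-.5) for u in range(480,560,5)]
ps=[(u,265+np.where(b[265:,u])[0][0]-.5) for u in range(370,560,8)]
th=np.linspace(0,2*np.pi,1440)
def res(q):
    C=np.c_[q[0]+.16*np.cos(th),q[1]+.16*np.sin(th),0*th+q[2]]
    return np.r_[cKDTree(proj('top',C)).query(pt)[0],cKDTree(proj('side',C)).query(ps)[0]]
r=least_squares(res,[.57,-.26,.12],loss='soft_l1',diff_step=1e-3);print('pan',r.x.round(4),res(r.x).round(1))
for n,px in dict(blue=(192,168),white=(228,160),yellow=(257,158),black=(287,150),lid=(251,228)).items():
    g=least_squares(lambda P:proj('side',[P[0],P[1],0])[0]-px,[.5,.4]).x;print(n,g.round(3))
im=cv2.imread('pics/side0.png');im2=cv2.imread('pics/top0.png')
C=np.c_[r.x[0]+.16*np.cos(th),r.x[1]+.16*np.sin(th),0*th+r.x[2]]
for i,n in((im,'side'),(im2,'top')):
    for p in proj(n,C)[::8]: cv2.circle(i,tuple(int(x) for x in p.round()),1,(0,255,0),-1)
cv2.imwrite('pics/pan.png',cv2.resize(np.hstack([im[250:480,320:],im2[90:320,320:]]),(800,287)))
E
```

```text
pan [ 0.5645 -0.2705  0.1158] [0.2 0.4 0.5 0.3 0.4 0.3 0.4 0.3 0.6 0.4 0.7 0.2 0.1 0.1 0.3 0.1 0.9 0.6
 0.1 0.6 0.2 0.1 0.5 0.7 0.7 0.4 0.3 0.1 0.1 0.4 0.1 0.2 0.2 0.3 0.3 0.1
 0.2 0.4 0.7 0.3 0.1 0.2 0.2 0.2 0.3 0.2 0.2 0.2 0.1 0.2 0.3 0.1 0.3 0.1
 0.7 0.3 0.2 0.6 0.6 0.9]
blue [0.412 0.653]
white [0.516 0.666]
yellow [0.596 0.647]
black [0.696 0.669]
lid [0.467 0.291]
```

View pics/pan.png

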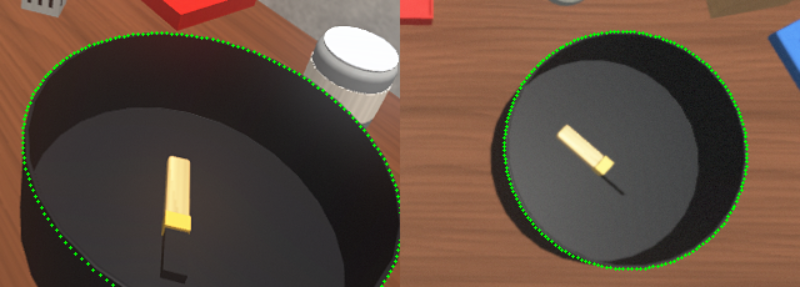

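The overlay matches the rim in both pictures. The pan is at (0.5645, −0.2705) and the basket at (0.625, 0.120) with yaw −0.83, and the bottles are clear of the path.

The rows are not in the units I measure in: shifts go in shares of 0.2 m and turns go in shares of 180 degrees. I convert before sending: -0.04 m is -0.2, -0.027 m is -0.135, 0.132 rad is 0.042.

jog_arm:
  ticks:
    - {"x":-0.2, "y":-0.135, "jaw":1}
    - {"x":-0.2, "y":-0.135, "jaw":1}
    - {"x":-0.2, "y":-0.135, "jaw":1}
    - {"x":-0.2, "y":-0.135, "jaw":1}
    - {"x":-0.2, "y":-0.135, "jaw":1}
    - {"x":-0.2, "y":-0.135, "jaw":1}
    - {"x":-0.2, "y":-0.135, "jaw":1}
    - {"x":-0.2, "y":-0.135, "jaw":1}
    - {"x":-0.2, "y":-0.135, "jaw":1}
    - {"x":-0.2, "y":-0.135, "jaw":1}
    - {"x":-0.2, "y":-0.135, "jaw":1}
    - {"x":-0.2, "y":-0.135, "jaw":1}
    - {"x":-0.2, "y":-0.135, "jaw":1}
    - {"x":-0.2, "y":-0.135, "jaw":1}
    - {"rz":0.042, "jaw":1}
    - {"rz":0.042, "jaw":1}
    - {"rz":0.042, "jaw":1}
    - {"rz":0.042, "jaw":1}
    - {"jaw":1}
    - {"jaw":1}
  grip_force: 40

```text
t: 2.1
eef_pos: [0.6223, 0.1191, 0.231]
tool_rot: [-0.0, 0.4, 0.917, -0.0]
contact_force: [-0.5, -0.3, -0.3]
gripper_width: 1.001
grasp_force: 0.0
```

```bash
python3 - <<'E'
from h import *
o=bot.get_obs();im=bot.read_camera('wrist')
V=wview(o['eef_pos'],o['tool_rot']);p=[.6253,.12,-.0,-.8294]
print(o['eef_pos'],R.from_quat(o['tool_rot'],scalar_first=True).as_matrix().round(4).tolist())
P=proj('wrist',box(p,[[30,22,80],[30,-22,80],[-30,-22,80],[-30,22,80],[-48,20,99],[-48,-20,99]]),V).round().astype(int);print(P.tolist())
cv2.imwrite('pics/w1.png',im)
E
```

```text
[0.62234922 0.11910257 0.23095283] [[-0.6799, 0.7333, -0.0006], [0.7333, 0.6799, -0.0003], [0.0002, -0.0007, -1.0]]
[[343, 258], [295, 257], [294, 193], [344, 193], [345, 174], [295, 174]]
```

View pics/w1.png

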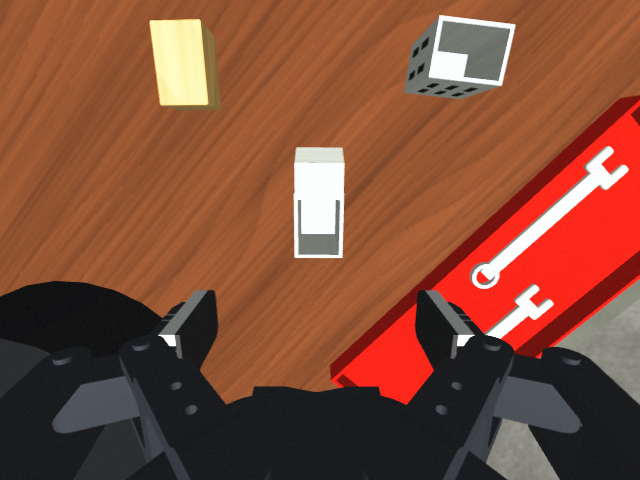

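The wrist view confirms the pose. Rim corners at (343,258) and (295,257) match the prediction within 1 px and the edges are aligned. Descending to grasp.

In the tool's units: 0.04 m is 0.2, 0.035 m is 0.175.

jog_arm:
  ticks:
    - {"x":-0.005, "y":0.015, "z":0.15, "jaw":1}
    - {"z":0.2, "jaw":1}
    - {"z":0.2, "jaw":1}
    - {"z":0.175, "jaw":1}
    - {"z":0.125, "jaw":1}
    - {"z":0.06, "jaw":1}
    - {"z":0.04, "jaw":1}
    - {"jaw":1}
    - {"jaw":0}
    - {"jaw":0}
    - {"jaw":0}
    - {"jaw":0}
    - {"jaw":0}
    - {"jaw":0}
    - {"jaw":0}
    - {"jaw":0}
  grip_force: 40

```text
t: 3.75
eef_pos: [0.6262, 0.1204, 0.0425]
tool_rot: [0.001, 0.402, 0.916, 0.001]
contact_force: [-2.2, -1.3, 6.0]
gripper_width: 0.506
grasp_force: 41.6
```

In the tool's units: -0.04 m is -0.2, -0.0386 m is -0.193.

jog_arm:
  ticks:
    - {"z":-0.05, "jaw":0}
    - {"z":-0.15, "jaw":0}
    - {"z":-0.2, "jaw":0}
    - {"z":-0.2, "jaw":0}
    - {"z":-0.2, "jaw":0}
    - {"x":-0.08, "y":-0.193, "jaw":0}
    - {"x":-0.08, "y":-0.193, "jaw":0}
    - {"x":-0.08, "y":-0.193, "jaw":0}
    - {"x":-0.08, "y":-0.193, "jaw":0}
    - {"x":-0.08, "y":-0.193, "jaw":0}
    - {"x":-0.08, "y":-0.193, "jaw":0}
    - {"x":-0.08, "y":-0.193, "jaw":0}
    - {"x":-0.08, "y":-0.193, "jaw":0}
    - {"jaw":0}
    - {"jaw":0}
    - {"jaw":0}

```text
t: 5.35
eef_pos: [0.4854, -0.1819, 0.2014]
tool_rot: [-0.0, 0.401, 0.916, 0.0]
contact_force: [-0.0, -0.6, -2.2]
gripper_width: 0.513
grasp_force: 41.4
```

```bash
python3 - <<'E'
from h import *
o=bot.get_obs()
for n in('wrist','top','side'): cv2.imwrite(f'pics/{n}2.png',bot.read_camera(n))
M=R.from_quat(o['tool_rot'],scalar_first=True).as_matrix();print(M.round(3).tolist(),o['eef_pos'],o['grasp_force'])
w=cv2.imread('pics/wrist2.png')
V=wview(o['eef_pos'],o['tool_rot']);th=np.linspace(0,2*np.pi,2000)
for r in(.156,.16):
    C=np.c_[.5645+r*np.cos(th),-.2705+r*np.sin(th),0*th+.119]
    for p in proj('wrist',C,V):
        if abs(p).max()<640: cv2.circle(w,tuple(int(x) for x in p.round()),0,(0,255,0),-1)
s=cv2.imread('pics/side2.png')[200:480,270:]
cv2.imwrite('pics/c2.png',np.hstack([cv2.resize(w,(400,300)),cv2.resize(s,(400,300))]))
E
```

```text
[[-0.678, 0.735, 0.0], [0.735, 0.678, 0.001], [0.0, 0.001, -1.0]] [ 0.48541979 -0.18185779  0.20143232] 41.425690054893494
```

View pics/c2.png

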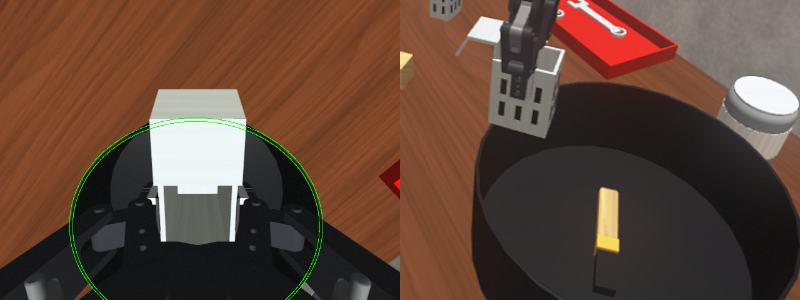

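The basket is held upright with its lip outward over the near rim. I'll check the in-hand pose and rim overlay more closely before lowering.

```bash
python3 - <<'E'
from h import *
o=bot.get_obs(); w=cv2.imread('pics/wrist2.png');w=cv2.convertScaleAbs(w,alpha=1,beta=0);
V=wview(o['eef_pos'],o['tool_rot']);th=np.linspace(0,2*np.pi,60)
C=np.c_[.5645+.16*np.cos(th),-.2705+.16*np.sin(th),0*th+.119]
ww=cv2.LUT(w,(255*(np.arange(256)/255)**.5).astype(np.uint8))
for p in proj('wrist',C,V):
    if abs(p).max()<640: cv2.circle(ww,tuple(int(x) for x in p.round()),1,(0,255,0),-1)
M=R.from_quat(o['tool_rot'],scalar_first=True).as_matrix()
yaw=np.arctan2(-M[1,0],-M[0,0]); print(yaw)
p=[o['eef_pos'][0],o['eef_pos'][1],o['eef_pos'][2]-.0425,yaw]
L=[[-30,20,99],[-30,-20,99],[-54,20,99],[-54,-20,99],[-69,20,74],[-69,-20,74],[30,22,80],[30,-22,80]]
for n,v in(('wrist',V),('side',None),('top',None)):
    im=ww if n=='wrist' else cv2.imread(f'pics/{n}2.png')
    P=proj(n,box(p,L),v);print(n,P.round().tolist())
    for q in P: cv2.circle(im,tuple(int(x) for x in q.round()),2,(0,0,255),-1)
    if n=='side': S=im[190:340,320:470]
    if n=='top': T=im[160:310,340:490]
cv2.imwrite('pics/c3.png',np.hstack([cv2.resize(ww[120:420,80:560],(480,300)),np.vstack([cv2.resize(x,(320,300)) for x in(S,T)])[:600]]) if 0 else np.vstack([cv2.resize(ww[130:330,100:540],(660,300)),np.hstack([cv2.resize(S,(330,300)),cv2.resize(T,(330,300))])]))
E
```

```text
-0.8244167849463131
wrist [[388.0, 288.0], [244.0, 288.0], [393.0, 202.0], [238.0, 202.0], [379.0, 143.0], [253.0, 143.0], [374.0, 413.0], [258.0, 413.0]]
side [[369.0, 219.0], [357.0, 238.0], [347.0, 214.0], [334.0, 233.0], [334.0, 231.0], [320.0, 250.0], [422.0, 245.0], [414.0, 269.0]]
top [[450.0, 253.0], [471.0, 275.0], [437.0, 265.0], [458.0, 287.0], [425.0, 273.0], [444.0, 294.0], [477.0, 224.0], [499.0, 248.0]]
```

View pics/c3.png

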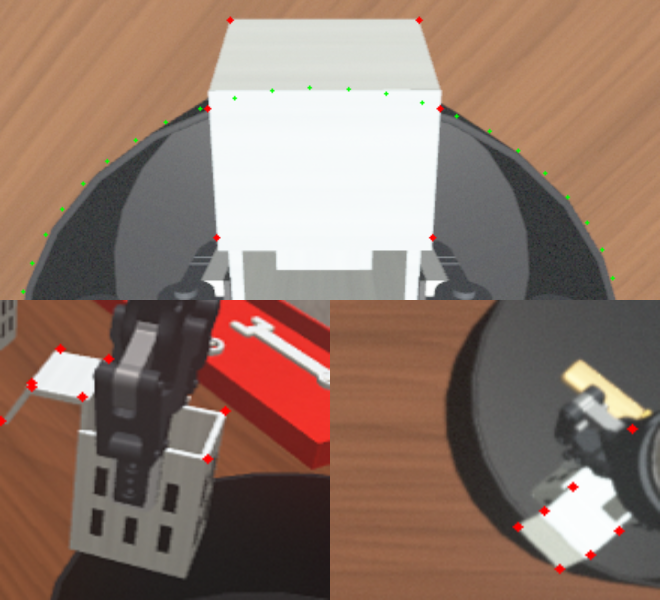

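All predicted points match the pictures (basket in hand, lip and rim within 2 mm). The cup centre is 119 mm from the pan centre, so the wall enters mid-slot. Lowering.

jog_arm:
  ticks:
    - {"z":0.15, "jaw":0}
    - {"z":0.15, "jaw":0}
    - {"z":0.15, "jaw":0}
    - {"z":0.1, "jaw":0}
    - {"z":0.05, "jaw":0}
    - {"z":0.035, "jaw":0}
    - {"jaw":0}
    - {"jaw":0}

```text
t: 6.3
eef_pos: [0.4857, -0.1831, 0.075]
tool_rot: [0.001, 0.402, 0.916, 0.0]
contact_force: [1.2, -0.2, -1.6]
gripper_width: 0.506
grasp_force: 41.5
```

jog_arm:
  ticks:
    - {"z":0.01, "jaw":0}
    - {"z":0.01, "jaw":0}
    - {"jaw":0}

```text
t: 6.6
eef_pos: [0.4851, -0.183, 0.0704]
tool_rot: [0.0, 0.402, 0.916, 0.0]
contact_force: [-0.5, -0.7, -1.6]
gripper_width: 0.512
grasp_force: 41.5
```

In the tool's units: 0.001 m is 0.005.

jog_arm:
  ticks:
    - {"z":0.005, "jaw":0}
    - {"z":0.005, "jaw":0}
    - {"jaw":0}

```text
t: 6.9
eef_pos: [0.4849, -0.183, 0.0682]
tool_rot: [-0.0, 0.402, 0.916, -0.0]
contact_force: [-0.2, -0.5, -1.9]
gripper_width: 0.509
grasp_force: 41.5
```

jog_arm:
  ticks:
    - {"z":0.005, "jaw":0}
    - {"z":0.005, "jaw":0}
    - {"jaw":0}

```text
t: 7.2
eef_pos: [0.485, -0.1829, 0.0671]
tool_rot: [-0.0, 0.402, 0.916, 0.0]
contact_force: [-3.3, 1.5, 10.7]
gripper_width: 0.51
grasp_force: 43.0
```

The rim contact is there (10.7 N up). Easing half a millimetre, then opening.

In the tool's units: -0.0007 m is -0.0035.

jog_arm:
  ticks:
    - {"z":-0.0035, "jaw":0}
    - {"jaw":0.56}
    - {"jaw":0.6}
    - {"jaw":0.7}
    - {"jaw":0.85}
    - {"jaw":0.85}
    - {"jaw":0.85}
    - {"jaw":0.85}
  grip_force: 20

```text
t: 8.0
eef_pos: [0.485, -0.183, 0.067]
tool_rot: [-0.0, 0.402, 0.916, -0.0]
contact_force: [-0.2, -0.3, 0.4]
gripper_width: 0.852
grasp_force: 0.0
```

```bash
python3 - <<'E'
from h import *
cv2.imwrite('pics/c4.png',np.hstack([cv2.resize(bot.read_camera('wrist'),(400,300)),cv2.resize(bot.read_camera('side')[200:470,280:],(400,300))]))
E
```

```text
(no output)
```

View pics/c4.png

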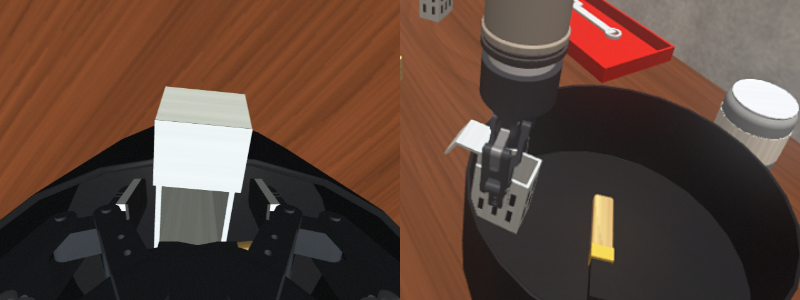

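The basket hangs on the rim, free between the open fingers with a slight tilt. Retreating straight up.

In the tool's units: -0.04 m is -0.2, -0.03 m is -0.15.

jog_arm:
  ticks:
    - {"jaw":1}
    - {"z":-0.05, "jaw":1}
    - {"z":-0.1, "jaw":1}
    - {"z":-0.15, "jaw":1}
    - {"z":-0.2, "jaw":1}
    - {"z":-0.2, "jaw":1}
    - {"z":-0.2, "jaw":1}
    - {"jaw":1}
    - {"jaw":1}
    - {"jaw":1}
    - {"jaw":1}
    - {"jaw":1}

```text
t: 9.3
eef_pos: [0.4843, -0.1829, 0.246]
tool_rot: [-0.001, 0.402, 0.916, -0.0]
contact_force: [-0.6, 0.4, 0.8]
gripper_width: 1.002
grasp_force: 0.0
```

```bash
python3 - <<'E'
from h import *
a=bot.read_camera('wrist');b=bot.read_camera('side');bot_=cv2.absdiff(b,cv2.imread('pics/side0.png'))[165:225,290:330]
print('tin change',bot_.mean())
cv2.imwrite('pics/c5.png',np.hstack([cv2.resize(a,(400,300)),cv2.resize(b[200:470,280:],(400,300))]))
E
```

```text
tin change 17.333194444444445
```

View pics/c5.png

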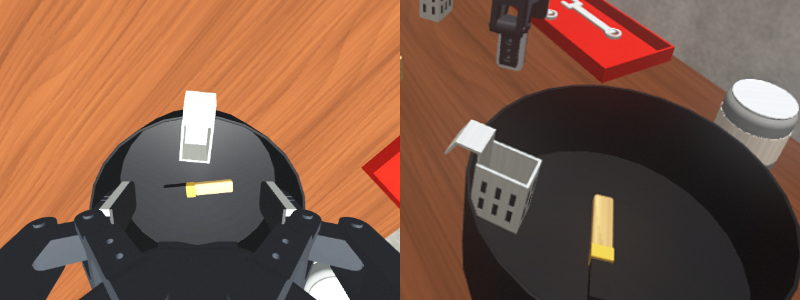

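The basket hangs inside the pan, slightly tilted (about 0.1 rad) and well within limits. The gripper is clear and the tin was never touched.

```bash
python3 -c "
from station import bot
print(bot.hand_in())"
```

```text
the job is handed in; nothing more can be done
None
```

The job is handed in: the basket was lowered onto the pan's rim in the gripper and released, and it now hangs inside the pan by its lip; the gripper is clear and never went near the tin, and the hand-in returned no verdict.

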